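# Load the controller test fixture and start the test

### The arm

A 7-joint arm with a two-finger parallel gripper is mounted at the origin on the work surface. World frame = base frame: x ahead of the robot, y to its left, z up, the work surface at z = 0. Lengths are in m, angles in rad, forces in N, time in s.
With the tool pointing down it reaches from about 0.4 to 0.85 m from the base axis. Payload 10.4 kg.
Tool frame: the origin (TCP) lies at the very end of the fingers, on their centre line; the grasp point (between the pads) lies 19 mm behind it (manip.grip_point_offset is the distance from the TCP to the grasp point, in m); z points along the fingers, y is the line along which they close (so a half turn about z gives the same grasp; the last joint's range is limited). The gripper opens to 85 mm and grips with 20 to 120 N. Pads are 22 mm wide; open, the fingers measure 114 mm over their backs; the gripper's body (76 mm by 85 mm) begins 54 mm behind the grasp point. The pads swing forward as they close: fully open they stand 13 mm farther back than shut.
Start: joints at [-1.178, 0.332, -0.065, 1.46, 0.022, 1.35, -0.088], TCP at [0.252, 0.572, 0.231] pointing down, gripper open.
Joint ranges: [-2.6, 2.6], [-0.5, 2.12], [-1.47, 1.34], [0.16, 2.42], [-1.27, 4.41], [0.06, 2.06], [-2.6, 2.6]. Speed limits (rad/s): [2.22, 2.22, 2.79, 2.79, 3.14, 3.14, 3.14].

### API

Orientations are given as a unit quaternion [x, y, z, w].
In Python, from workcell import manip gives the robot as it stands. The module is installed in compiled form; this text tells all that it offers.
- The arm moves only by the tool step_arm, never from a script. Its argument "moves" is a list of rows, each a list of 7 numbers: the closure, from 0 (fully open) to 1 (shut), then the shift along the world's x, y, z in mm, then the turn, a rotation vector about the world's x, y, z in rad. In form: [[grip, tx, ty, tz, ax, ay, az], ...]. A call has 1 to 10 rows; each row is the pose to reach, as a shift and turn from the pose commanded when the call began; what a row does not reach only later rows make up. A row lasts 1/10 s, in which the tool goes at most 50 mm and 8.59 degrees, less where a joint would pass 70% of its speed; a pose out of reach is approached as far as the arm can. A call with a gripper value outside its range is refused whole. The fingers move at their own pace and stop on an object; "grip_force" is the grip in N (left out, the last holds). Time passes only in rows, so rows that repeat a pose let the fingers close. It gives the time, the measured TCP pose, the force, the opening and the grip force at its end, in the units of the state.
- manip.get_obs(): the state, without advancing time (a new reading comes with each control period).
- manip.camera(name): name is "scene" or "top" or "wrist"; returns a dict with "image" (400x640x3 uint8, blue, green, red), "K" (3x3 intrinsics, pixels), "rvec" (rotation vector, rad) and "tvec" (3), from world to camera coordinates, as OpenCV has them; the wrist camera has in their place "mount" (4x4, takes a point from camera to tool coordinates, whose origin is the TCP and whose axes are the flange's). Camera axes: x right, y down, z forward; pixel columns grow to the right and rows downward; lengths in m; the calibration is good to about 2 mm. A picture is of the moment at which its call begins: read the wrist's pose just before it. There is no depth.
- manip.hand_in(): hands the job in; it is judged then, once.
The state is a dict: "clock": time; "joint_pos": joint angles; "joint_velocities": joint speeds; "tau": joint torques, N m; "position": TCP position; "ee_rot": TCP orientation; "ft_force": force on the tool from outside, world axes, zero at the start; "torque": the same for the moment, N m; "grip_width": opening from 0.0 (shut) to 1.0 (fully open); "grasp_force": force on a finger pad.
Only numpy, scipy, OpenCV 4.12 (cv2) and the standard library are available. Lean on these libraries where they do the work, as an engineer would, in place of code of your own. Each camera call takes 0.05 s, during which the arm holds its last target. There are 200 camera calls.

### The job

Get the board tester ready and running: take every dust cover off the test fixture and hang it by its handle on a hook of the stands behind, and seat every controller module flat and fully home in a free pocket of the fixture, with its green terminal strip at the end with the contact pins. When all of that is done, turn the selector knob to the round white dot. Leave the other things on the bench where they are.

Things in the scene. Friction and masses are not known exactly. Their poses are not given: they have to be found in the camera images.
- fixture: Fixed aluminium test fixture plate 120 x 340 x 20 mm lying on the table; origin at the centre of its underside, x along its short side (away from the robot), y along its long side, z up. Three pockets in a row open upward; beside the +x end of each pocket is a black contact strip with brass pins, nearly flush with the top (the end for the module's connector).
- pocket_1 (a point): Centre of the floor of the +y end pocket of the fixture, axes as the fixture's. The pocket is 83 mm (x) by 59 mm (y), 8 mm deep, chamfered 2 mm at the mouth; its floor is 12 mm above the table; pocket pitch 108 mm.
- pocket_2 (a point): Centre of the floor of the middle pocket of the fixture, axes as the fixture's. The pocket is 83 mm (x) by 59 mm (y), 8 mm deep, chamfered 2 mm at the mouth; its floor is 12 mm above the table; pocket pitch 108 mm.
- pocket_3 (a point): Centre of the floor of the -y end pocket of the fixture, axes as the fixture's. The pocket is 83 mm (x) by 59 mm (y), 8 mm deep, chamfered 2 mm at the mouth; its floor is 12 mm above the table; pocket pitch 108 mm.
- cover_a: Loose dust cover (may be absent), 150 g: grey plate 96 (x) x 72 (y) x 4 mm lying over a pocket on the fixture; a bail handle on it: thin uprights at y = +-31 mm carry a black bar along y, 68 long, 10 wide (x), 12 high, underside 60 and top 72 mm above the origin; opening under the bar 56 high, 56 wide. Origin: centre of the plate's underside, z up. Half-turn symmetric; all alike.
- cover_a_bar (a point): Middle of the underside of that cover's handle bar.
- cover_b: Loose dust cover (may be absent), 150 g: grey plate 96 (x) x 72 (y) x 4 mm lying over a pocket on the fixture; a bail handle on it: thin uprights at y = +-31 mm carry a black bar along y, 68 long, 10 wide (x), 12 high, underside 60 and top 72 mm above the origin; opening under the bar 56 high, 56 wide. Origin: centre of the plate's underside, z up. Half-turn symmetric; all alike.
- cover_b_bar (a point): Middle of the underside of that cover's handle bar.
- cover_c: Loose dust cover (may be absent), 150 g: grey plate 96 (x) x 72 (y) x 4 mm lying over a pocket on the fixture; a bail handle on it: thin uprights at y = +-31 mm carry a black bar along y, 68 long, 10 wide (x), 12 high, underside 60 and top 72 mm above the origin; opening under the bar 56 high, 56 wide. Origin: centre of the plate's underside, z up. Half-turn symmetric; all alike.
- cover_c_bar (a point): Middle of the underside of that cover's handle bar.
- hook_l: Fixed left (+y) dark steel hook stand: foot 100 mm across, post 16 mm thick, 190 high at the origin (centre of foot); a rod 8 mm thick runs out along its own -x, level, its top at z = 174, to 118 mm from the post axis, then turns up to a tip 134 mm out, top at z = 196. A handle bar, across the rod, rests best 70 mm out (x = -70). One cover per hook.
- hook_m: Fixed middle dark steel hook stand: foot 100 mm across, post 16 mm thick, 190 high at the origin (centre of foot); a rod 8 mm thick runs out along its own -x, level, its top at z = 174, to 118 mm from the post axis, then turns up to a tip 134 mm out, top at z = 196. A handle bar, across the rod, rests best 70 mm out (x = -70). One cover per hook.
- hook_r: Fixed right (-y) dark steel hook stand: foot 100 mm across, post 16 mm thick, 190 high at the origin (centre of foot); a rod 8 mm thick runs out along its own -x, level, its top at z = 174, to 118 mm from the post axis, then turns up to a tip 134 mm out, top at z = 196. A handle bar, across the rod, rests best 70 mm out (x = -70). One cover per hook.
- module_a: Loose controller module (may be absent), 130 to 230 g: black tray 80 (x) x 56 (y) x 12 mm, green board on top; on it an aluminium heat sink 40 (x) x 24 (y) centred at x = -4, from the tray up to 38 mm above the underside, to be gripped across y; a green terminal strip 11 x 46 mm across the +x end, 23 high. Origin: centre of the underside, z up. All alike.
- module_b: Loose controller module (may be absent), 130 to 230 g: black tray 80 (x) x 56 (y) x 12 mm, green board on top; on it an aluminium heat sink 40 (x) x 24 (y) centred at x = -4, from the tray up to 38 mm above the underside, to be gripped across y; a green terminal strip 11 x 46 mm across the +x end, 23 high. Origin: centre of the underside, z up. All alike.
- module_c: Loose controller module (may be absent), 130 to 230 g: black tray 80 (x) x 56 (y) x 12 mm, green board on top; on it an aluminium heat sink 40 (x) x 24 (y) centred at x = -4, from the tray up to 38 mm above the underside, to be gripped across y; a green terminal strip 11 x 46 mm across the +x end, 23 high. Origin: centre of the underside, z up. All alike.
- selector_box: Fixed grey control box 100 x 100 x 50 mm with a selector knob in the middle of its top; origin at the centre of its underside, z up. Around the knob are white marks on the top: short ticks at knob readings 0 (box's -x side), 0.7 and 2.1 rad, and one round white dot 12 mm across at 1.4 rad (nearly the box's +y side).
- selector (a joint): Angle of the selector knob in rad, 0 to 2.4, growing clockwise seen from above; its white pointer line points to the box's -x at 0 and at the round dot at 1.4. It turns against light friction (0.04 N m), does not spring back and stays where it is left.
- selector_grip (a point): On the knob's axis at the height to grip (87 mm above the table), axes turning with the knob: the black grip bar is 42 mm along its x, 14 mm thick along its y, 32 mm high, its top 7 mm above this point and 94 mm above the table; the white pointer is on its -x half.
- tape: Bystander to leave alone: loose roll of clear tape 56 mm across, 18 mm high; origin at the centre of its underside.
- flux: Bystander to leave alone: loose small flux bottle 40 mm across, 90 mm high; origin at the centre of its underside.
- spool: Bystander to leave alone: loose solder spool 54 mm across, 41 mm high; origin at the centre of its underside.
- brush: Bystander to leave alone: loose brush 160 mm long; origin at the centre of its underside.
Things that resemble listed ones, but are neither listed nor needed, are in the scene too. What is shaped like the hook_m but pink is not meant.

How it is judged:
By the outcome, as a careful person would: the job done as asked, in the order asked, and still so for the second after the job is handed in, with the robot touching nothing.
Of module_a, module_b, module_c only 2 to 3 are there at a start; the rules pass over those that are not, and their reading is None.
Of cover_a, cover_b, cover_c only 2 to 3 are there at a start; the rules pass over those that are not, and their reading is None.
At some moment in a run one of module_a, module_b, module_c may be knocked a few centimetres aside while the robot is not near it.
It also fails if it takes over 210 s, if anything falls off the work surface, if the arm or the gripper's body presses on something with over 40 N, if the wrist force passes 120 N, or if a joint passes its speed limit or range.

## Working session

There is one attempt and no reset: what is moved stays moved. The work goes in short steps, Python scripts to look and compute and a tool call to move; the robot and the scene stay as the last step left them, time stands still between calls to the robot, and variables do not carry over. Pictures are saved under pics/ and viewed, at most 16 in all, crops included, and the job is handed in when it is done.

Besides the shell and the picture viewer there is one more tool, called after "Request:" by a JSON object that holds its "api" and its "payload", one argument or row to a line. step_arm: Moves the arm, as the interface text tells. Its arguments: {"type":"object","properties":{"moves":{"type":"array","items":{"type":"array","items":{"type":"number"}}},"grip_force":{"type":"number"}},"required":["moves"]}

```bash
mkdir -p pics; cat > h.py <<'E'
import numpy as np,cv2
from workcell import manip
from scipy.spatial.transform import Rotation as R
def cam(n):
    o=manip.get_obs(); c=manip.camera(n)
    if n=='wrist':
        T=np.eye(4);T[:3,:3]=R.from_quat(o['ee_rot']).as_matrix();T[:3,3]=o['position'];M=T@c['mount']
    else:
        Rm=cv2.Rodrigues(np.array(c['rvec'],float))[0];M=np.eye(4);M[:3,:3]=Rm.T;M[:3,3]=-Rm.T@np.array(c['tvec'],float).ravel()
    return c['image'],np.array(c['K']),M
def ray(K,M,p):
    d=M[:3,:3]@np.linalg.solve(K,[p[0],p[1],1.]);return M[:3,3],d
def onz(K,M,p,z):
    o,d=ray(K,M,p);return o+d*(z-o[2])/d[2]
def proj(K,M,P):
    q=K@(M[:3,:3].T@(np.array(P)-M[:3,3]));return q[:2]/q[2]
def tri(l):
    A=np.zeros((3,3));b=np.zeros(3)
    for K,M,p in l:
        o,d=ray(K,M,p);d=d/np.linalg.norm(d);Q=np.eye(3)-np.outer(d,d);A+=Q;b+=Q@o
    return np.linalg.solve(A,b)
E
python3 - <<'E'
from h import *
o=manip.get_obs();print({k:np.round(v,3) for k,v in o.items()})
for n in['scene','top','wrist']:
    I,K,M=cam(n);cv2.imwrite(f'pics/{n}0.png',I);np.savez(f'{n}0.npz',I=I,K=K,M=M);print(n,K[0],M.round(3).tolist())
E
```

```text
{'clock': np.float64(0.0), 'joint_pos': array([-1.178,  0.333, -0.065,  1.461,  0.022,  1.35 , -0.089]), 'joint_velocities': array([-0.001, -0.001,  0.001, -0.001,  0.   , -0.001,  0.001]), 'tau': array([-0.0000e+00, -6.2546e+01,  4.9000e-02, -3.9160e+01,  1.6000e-02,
        1.0000e-02, -0.0000e+00]), 'position': array([0.252, 0.571, 0.231]), 'ee_rot': array([ 0.206,  0.978, -0.001, -0.   ]), 'ft_force': array([ 1.063, -0.301,  0.425]), 'torque': array([ 0.064, -0.039, -0.01 ]), 'grasp_force': np.float64(0.0), 'grip_width': np.float64(1.002)}
scene [388.13071651   0.         319.78187449] [[0.689, 0.517, -0.507, 1.176], [0.725, -0.489, 0.485, -0.592], [0.003, -0.702, -0.712, 0.985], [0.0, 0.0, 0.0, 1.0]]
top [480.16767942   0.         324.24136101] [[0.08, -0.974, 0.212, 0.305], [-0.997, -0.079, 0.014, -0.005], [0.003, -0.212, -0.977, 1.234], [0.0, 0.0, 0.0, 1.0]]
wrist [275.51212857   0.         319.42571442] [[0.405, 0.875, 0.264, 0.185], [0.914, -0.388, -0.118, 0.603], [-0.001, 0.29, -0.957, 0.373], [0.0, 0.0, 0.0, 1.0]]
```

View pics/scene0.png

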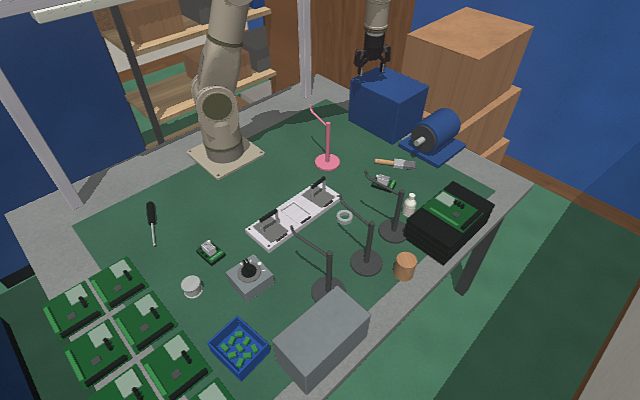

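View pics/top0.png

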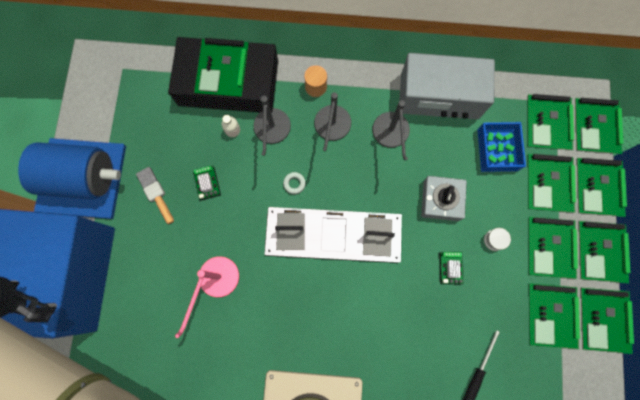

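Top view: the fixture is at (334,234), with covers on the left and right pockets and the middle one open. The modules are at (207,182) and (452,268), the hook stands at (271,126), (332,123) and (391,129), and the selector at (446,198). Things that could be mistaken for these are the big green boards at right (530-630, 95-345), the board on the black box at (222,68), and the pink stand at (219,277). I'll take the two small modules with heat sinks and the three dark stands.

```bash
python3 - <<'E'
from h import *
t=np.load('top0.npz');I,K,M=t['I'],t['K'],t['M']
for n,p,z in[('fix',(334,234),.02),('covL',(290,231),.09),('covR',(378,236),.09),('mL',(207,182),.02),('mR',(453,268),.02),('h1',(271,126),0),('h2',(332,123),0),('h3',(391,129),0),('knob',(446,197),.09),('h1post',(265,97),.19),('h1tip',(264,152),.174),('h2post',(336,97),.19),('h2tip',(326,150),.174),('h3post',(402,102),.19),('h3tip',(404,158),.174)]:
    print(n,onz(K,M,p,z).round(3))
c=I[80:300,180:480];cv2.imwrite('pics/crop1.png',cv2.resize(c,(798,585),interpolation=cv2.INTER_CUBIC))
E
```

```text
fix [ 0.457 -0.021  0.02 ]
covL [0.447 0.085 0.09 ]
covR [ 0.452 -0.125  0.09 ]
mL [0.565 0.318 0.02 ]
mR [ 0.396 -0.324  0.02 ]
h1 [0.738 0.171 0.   ]
h2 [0.76  0.007 0.   ]
h3 [ 0.756 -0.153  0.   ]
knob [ 0.56  -0.285  0.09 ]
h1post [0.741 0.165 0.19 ]
h1tip [0.613 0.156 0.174]
h2post [0.754 0.001 0.19 ]
h2tip [0.629 0.014 0.174]
h3post [ 0.754 -0.153  0.19 ]
h3tip [ 0.625 -0.166  0.174]
```

View pics/crop1.png

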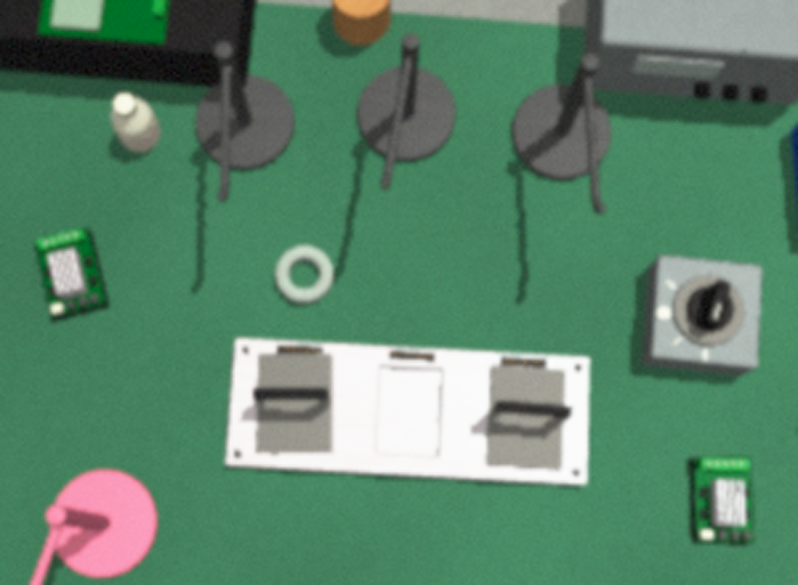

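Request:
{"api": "step_arm", "payload": {
  "moves": [
    [0,10,-20,45,0,0,-0.14],
    [0,25,-50,80,0,0,-0.28],
    [0,45,-95,90,0,0,-0.42],
    [0,60,-140,90,0,0,-0.56],
    [0,75,-185,90,0,0,-0.7],
    [0,95,-230,90,0,0,-0.84],
    [0,110,-275,90,0,0,-0.98],
    [0,130,-320,90,0,0,-1.1],
    [0,145,-365,90,0,0,-1.155],
    [0,160,-410,90,0,0,-1.155]
  ]
}}

```text
clock: 1.15
position: [0.4127, 0.1597, 0.3213]
ee_rot: [0.708, 0.706, 0.0, -0.0]
ft_force: [1.3, -0.5, 0.1]
grip_width: 1.004
grasp_force: 0.0
```

Request:
{"api": "step_arm", "payload": {
  "moves": [
    [0,15,-45,0,0,0,0],
    [0,30,-90,0,0,0,0],
    [0,38,-140,0,0,0,0],
    [0,38,-140,0,0,0,0],
    [0,38,-140,0,0,0,0]
  ]
}}

```text
clock: 1.65
position: [0.4504, 0.0209, 0.3213]
ee_rot: [0.708, 0.706, 0.0, -0.0]
ft_force: [0.1, 0.5, -0.4]
grip_width: 1.004
grasp_force: 0.0
```

```bash
python3 - <<'E'
from h import *
o=manip.get_obs();print(o['position'],R.from_quat(o['ee_rot']).as_matrix().round(3).tolist(),o['joint_pos'].round(2),o['clock'])
I,K,M=cam('wrist');cv2.imwrite('pics/w1.png',I);np.savez('w1.npz',I=I,K=K,M=M)
E
```

```text
[0.4503922  0.0208597  0.32133204] [[0.003, 1.0, 0.0], [1.0, -0.003, 0.001], [0.001, 0.0, -1.0]] [-0.7  -0.14  0.5   1.77  0.07  1.5  -0.21] 1.65
```

View pics/w1.png

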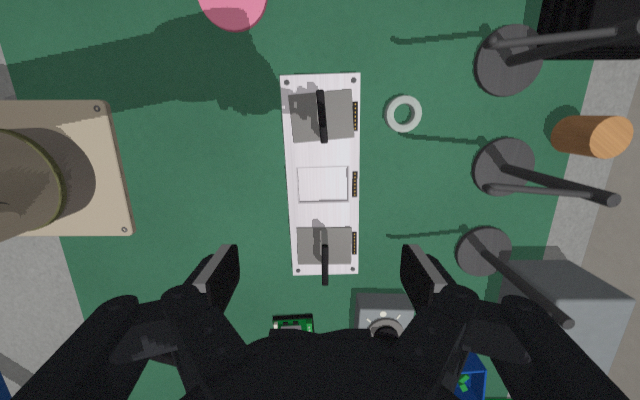

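Wrist view: the fixture spans (280,72)-(360,276), with bars at (322,116) and (324,258). The middle pocket (324,184) is open and the contact pins are on its +x side. The hook stands are at right, with feet at (508,60), (504,166) and (484,250).

```bash
cat >> h.py <<'E'
def rect(I,K,M,mask,z):
    n,l,s,c=cv2.connectedComponentsWithStats(mask.astype(np.uint8));k=1+np.argmax(s[1:,4])
    ct=max(cv2.findContours((l==k).astype(np.uint8),0,1)[0],key=cv2.contourArea)[:,0]
    W=np.array([onz(K,M,p,z)[:2] for p in ct]).astype(np.float32)*1000
    return cv2.minAreaRect(W),s[k],(l==k)
def roi(sh,x0,y0,x1,y1):
    m=np.zeros(sh[:2],bool);m[y0:y1,x0:x1]=1;return m
def bar(mask,K,M,z):
    m=rect(None,K,M,mask,z)
    ys,xs=np.nonzero(m[2]);W=np.array([onz(K,M,p,z)[:2] for p in zip(xs,ys)])
    u=np.linalg.svd(W-W.mean(0),full_matrices=False)[2][0]
    return W.mean(0),u,(np.array([xs.mean(),ys.mean()])),m[0],m[1]
E
python3 - <<'E'
from h import *
for n,f,bs in[('w1',(270,60,370,285),[(310,85,332,146),(316,242,332,290)]),('top0',(262,200,408,268),[(272,222,306,240),(362,228,396,242)])]:
    t=np.load(n+'.npz');I,K,M=t['I'],t['K'],t['M'];H=cv2.cvtColor(I,cv2.COLOR_BGR2HSV)
    m=(H[...,1]<70)&(H[...,2]>90)&roi(I.shape,*f)
    print(n,'fix',rect(I,K,M,m,.02)[:2])
    for b in bs:
        m=(I.max(2)<60)&roi(I.shape,*b)
        r=bar(m,K,M,.09);print(' bar',r[0].round(4),r[1].round(3),r[2].round(1),r[3],r[4][:5])
E
```

```text
w1 fix (((454.83990478515625, -17.948959350585938), (121.97119140625, 342.22723388671875), 1.518352746963501), array([  279,    72,    82,   204, 13511], dtype=int32))
 bar [0.453  0.0927] [ 0.087 -0.996] [321.4 115.2] ((453.0848083496094, 91.398681640625), (9.535429954528809, 65.33060455322266), 4.776629447937012) [316  90  11  53 372]
 bar [ 0.4571 -0.1257] [-0.001 -1.   ] [324.4 264.1] ((457.35076904296875, -126.15963745117188), (69.1055908203125, 7.833004474639893), 89.92790222167969) [322 244   6  41 234]
top0 fix (((456.5148010253906, -19.267623901367188), (127.10631561279297, 346.2896728515625), 1.465498685836792), array([ 264,  206,  139,   57, 6557], dtype=int32))
 bar [0.4545 0.0895] [ 0.085 -0.996] [288.6 227.6] ((453.6769104003906, 89.65540313720703), (4.821408271789551, 59.91143798828125), 4.598557472229004) [276 227  26   3  56]
 bar [ 0.4578 -0.1307] [-0.022 -1.   ] [380.4 233.6] ((458.0007019042969, -128.45419311523438), (60.05177688598633, 5.854558944702148), 86.78389739990234) [367 232  26   5  48]
```

Request:
{"api": "step_arm", "payload": {
  "moves": [
    [0,30,25,30,0,0,0],
    [0,60,50,60,0,0,0],
    [0,100,80,100,0,0,0],
    [0,100,80,100,0,0,0],
    [0,100,80,100,0,0,0]
  ]
}}

```text
clock: 2.2
position: [0.5513, 0.1053, 0.421]
ee_rot: [0.705, 0.709, -0.0, 0.0]
ft_force: [0.4, -0.6, -0.2]
grip_width: 1.003
grasp_force: 0.0
```

```bash
python3 - <<'E'
from h import *
I,K,M=cam('wrist');cv2.imwrite('pics/w2.png',I);np.savez('w2.npz',I=I,K=K,M=M)
E
```

Request:
{"api": "step_arm", "payload": {
  "moves": [
    [0,0,-50,0,0,0,0],
    [0,0,-100,0,0,0,0],
    [0,0,-150,0,0,0,0],
    [0,0,-200,0,0,0,0],
    [0,0,-200,0,0,0,0],
    [0,0,-200,0,0,0,0]
  ]
}}

```text
clock: 2.85
position: [0.5492, -0.0995, 0.4208]
ee_rot: [0.708, 0.706, 0.0, -0.001]
ft_force: [-0.2, 1.4, 0.7]
grip_width: 0.997
grasp_force: 0.0
```

```bash
python3 - <<'E'
from h import *
I,K,M=cam('wrist');np.savez('w3.npz',I=I,K=K,M=M)
J=cv2.imread('pics/w2.png')
cv2.imwrite('pics/w23.png',np.vstack([J[:290,200:],I[:290,200:]])[:, :440]);print(manip.get_obs()['position'])
E
```

```text
[ 0.54966579 -0.09781325  0.42074876]
```

View pics/w23.png

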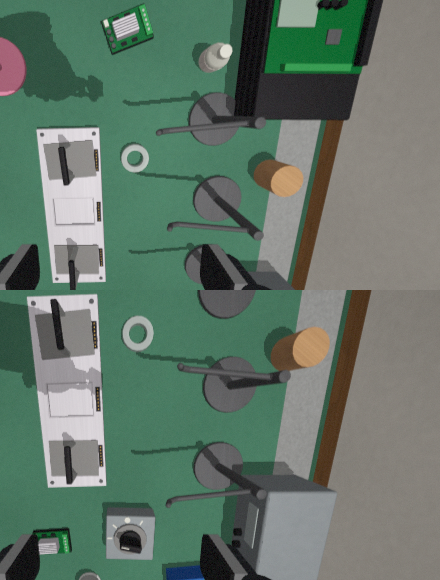

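w2 (upper) and w3 (lower), in full-frame pixels:

| Hook | View | Tip | Post top |
|---|---|---|---|
| Left | w2 | (360,132) | (461,123) |
| Middle | w2 | (370,226) | (457,235) |
| Middle | w3 | (380,77) | (484,87) |
| Right | w3 | (369,212) | (461,205) |

The knob shows at (332,250) in w3, the left module at (326,27) in w2, and the right one at (250,253) in w3.

```bash
python3 - <<'E'
from h import *
V={n:np.load(n+'.npz') for n in['w1','w2','w3','top0']}
for n,a in{'l tip':dict(w2=(360,132),top0=(264,153)),'l post':dict(w2=(461,123),top0=(264,98)),
 'm tip':dict(w2=(370,226),w3=(380,77),top0=(325,149)),'m post':dict(w2=(457,235),w3=(484,87),top0=(335,97)),
 'r tip':dict(w3=(369,212),top0=(405,158)),'r post':dict(w3=(461,205),top0=(402,104))}.items():
    l=[(V[k]['K'],V[k]['M'],p) for k,p in a.items()]
    z=.19
    print(n,tri(l).round(4),[onz(*x,z)[:2].round(4).tolist() for x in l])
# feet
for n,k,rx in[('l','w2',(380,85,445,150)),('m','w2',(390,172,445,225)),('m','w3',(395,55,460,130)),('r','w3',(385,145,450,205))]:
    I,K,M=[V[k][q] for q in'IKM']
    H=cv2.cvtColor(I,cv2.COLOR_BGR2HSV);m=(H[...,1]<60)&(H[...,2]<110)&roi(I.shape,*rx)
    ct=np.vstack([c for c in cv2.findContours(m.astype(np.uint8),0,1)[0] if len(c)>40])[:,0]
    W=np.array([onz(K,M,p,.005)[:2] for p in ct]).astype(np.float32)*1000
    print('foot',n,k,cv2.minEnclosingCircle(W),cv2.fitEllipse(W)[:2])
# rods: dark strip left of foot, per-column centre, at z=.17
for n,k,rx in[('l','w2',(370,122,400,140)),('m','w2',(380,215,445,245)),('m','w3',(390,65,400,90)),('r','w3',(380,195,440,220))]:
    I,K,M=[V[k][q] for q in'IKM']
    H=cv2.cvtColor(I,cv2.COLOR_BGR2HSV);m=(H[...,1]<60)&(H[...,2]<110)&roi(I.shape,*rx)
    P=[(x,np.nonzero(m[:,x])[0].mean()) for x in range(rx[0],rx[2]) if m[:,x].any()]
    W=np.array([onz(K,M,p,.17)[:2] for p in P]);f=np.polyfit(W[:,0],W[:,1],1);print('rod',n,k,f.round(3),np.polyval(f,[.62,.68]).round(4),W[[0,-1]].round(3).tolist())
E
```

```text
l tip [0.6066 0.1547 0.1837] [[0.6044, 0.156], [0.6061, 0.1529]]
l post [0.7406 0.168  0.1825] [[0.736, 0.1679], [0.7383, 0.167]]
m tip [0.6273 0.018  0.1827] [[0.6252, 0.0219], [0.625, 0.0183], [0.6267, 0.0162]]
m post [0.7576 0.005  0.1851] [[0.7545, 0.008], [0.7569, 0.0061], [0.7541, 0.003]]
r tip [ 0.6238 -0.1675  0.1743] [[0.6198, -0.1611], [0.6201, -0.1656]]
r post [ 0.7529 -0.1534  0.1838] [[0.7505, -0.1509], [0.7494, -0.1529]]
foot l w2 ((729.9794311523438, 185.23037719726562), 71.53917694091797) ((738.9061279296875, 171.7349853515625), (95.86750793457031, 127.09928131103516))
foot m w2 ((771.4236450195312, -5.838409423828125), 69.0085678100586) ((762.7359008789062, 1.7378572225570679), (92.35845184326172, 126.50841522216797))
foot m w3 ((751.2369384765625, 19.533069610595703), 63.9517707824707) ((756.1466064453125, 9.385809898376465), (95.03717803955078, 115.9617691040039))
foot r w3 ((766.8211059570312, -166.62803649902344), 72.80291748046875) ((757.27197265625, -160.4481658935547), (106.34439849853516, 128.759033203125))
rod l w2 [0.052 0.126] [0.158  0.1611] [[0.621, 0.157], [0.661, 0.161]]
rod m w2 [ 0.033 -0.005] [0.015 0.017] [[0.644, 0.017], [0.743, 0.016]]
rod m w3 [-0.03   0.037] [0.0183 0.0165] [[0.642, 0.017], [0.654, 0.017]]
rod r w3 [ 0.094 -0.22 ] [-0.1618 -0.1562] [[0.64, -0.162], [0.729, -0.161]]
```

Request:
{"api": "step_arm", "payload": {
  "moves": [
    [0,-10,45,-15,0,0,0.05],
    [0,-30,85,-45,0,0,0.09],
    [0,-50,125,-75,0,0,0.09],
    [0,-75,165,-105,0,0,0.09],
    [0,-99,208,-120,0,0,0.09],
    [0,-99,208,-165,0,0,0.09],
    [0,-99,208,-210,0,0,0.09],
    [0,-99,208,-255,0,0,0.09],
    [0,-99,208,-300,0,0,0.09],
    [0,-99,208,-300,0,0,0.09]
  ]
}}

```text
clock: 3.9
position: [0.4469, 0.1099, 0.1165]
ee_rot: [0.673, 0.739, -0.004, -0.002]
ft_force: [-0.1, -0.4, -0.6]
grip_width: 0.996
grasp_force: 0.0
```

```bash
python3 - <<'E'
from h import *
o=manip.get_obs();print(o['position'].round(4),R.from_quat(o['ee_rot']).as_matrix()[:,1].round(3))
I,K,M=cam('wrist');np.savez('w4.npz',I=I,K=K,M=M);cv2.imwrite('pics/w4.png',I)
print(proj(K,M,[.4527,.091,.092]),proj(K,M,[.4557,.057,.092]),proj(K,M,[.451,.11,.067]))
E
```

```text
[0.4469 0.1099 0.1165] [ 0.996  0.093 -0.009]
[325.74241261 258.24506456] [325.24204611 300.78437298] [325.56071241 218.36092286]
```

View pics/w4.png

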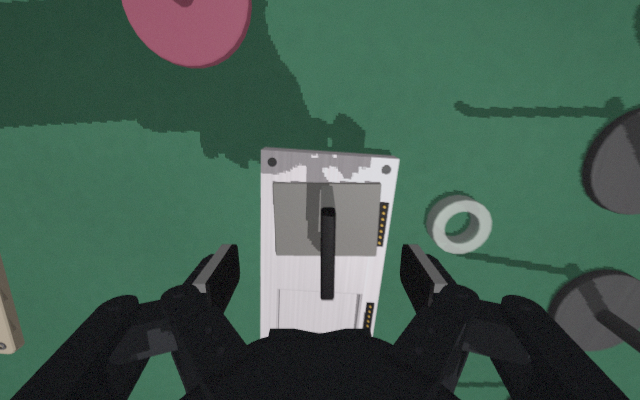

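Close view: the cover bar runs from (327,209) to (327,298) and is centred between the fingers.

Request:
{"api": "step_arm", "payload": {
  "moves": [
    [0,3,3,-30,0,0,0],
    [0,3,3,-54,0,0,0],
    [0,3,3,-54,0,0,0],
    [1,3,3,-54,0,0,0],
    [1,3,3,-54,0,0,0],
    [1,3,3,-54,0,0,0],
    [1,3,3,-54,0,0,0],
    [1,3,3,-54,0,0,0],
    [1,3,3,-54,0,0,0],
    [1,3,3,-54,0,0,0]
  ],
  "grip_force": 70
}}

```text
clock: 4.95
position: [0.4547, 0.1129, 0.0679]
ee_rot: [0.675, 0.738, 0.0, 0.0]
ft_force: [-1.8, 0.2, 7.1]
grip_width: 0.103
grasp_force: 69.2
```

Request:
{"api": "step_arm", "payload": {
  "moves": [
    [1,0,0,30,0,0,0],
    [1,0,10,75,0,0,0],
    [1,0,30,110,0,0,0.01],
    [1,5,50,130,0,0,0.01],
    [1,15,67,130,0,0,0.01],
    [1,50,67,130,0,0,0.01],
    [1,80,67,130,0,0,0.01],
    [1,80,67,130,0,0,0.01],
    [1,80,67,130,0,0,0.01]
  ]
}}

```text
clock: 5.85
position: [0.5343, 0.1793, 0.1967]
ee_rot: [0.671, 0.741, -0.001, -0.0]
ft_force: [-0.6, -0.1, -1.7]
grip_width: 0.1
grasp_force: 68.9
```

```bash
python3 - <<'E'
from h import *
o=manip.get_obs();print(o['position'].round(4),R.from_quat(o['ee_rot']).as_matrix()[:,1].round(3),o['ft_force'].round(1))
I,K,M=cam('wrist');np.savez('w5.npz',I=I,K=K,M=M)
S,K,M=cam('scene');S=S[80:300,260:440]
cv2.imwrite('pics/w5.png',np.hstack([I,cv2.resize(S,None,fx=400/220,fy=400/220)])[:, 160:960])
E
```

```text
[0.5343 0.1793 0.1967] [ 0.995  0.099 -0.001] [-0.6 -0.1 -1.7]
```

View pics/w5.png

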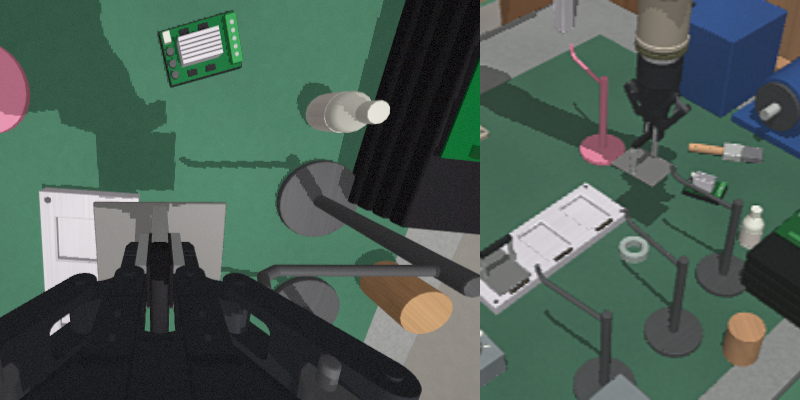

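Cover 1 is held. Rod l is visible in the wrist view, running from (430,275) to (590,271).

```bash
python3 - <<'E'
from h import *
t=np.load('w5.npz');K,M=t['K'],t['M']
for p in[(430,275),(460,270),(590,271),(635,282)]:print(p,onz(K,M,p,.17).round(4))
for P in[(.532,.198,.209),(.535,.16,.209),(.536,.144,.209),(.609,.155,.19)]:print(P,proj(K,M,P).round(0))
E
```

```text
(430, 275) [0.6145 0.1534 0.17  ]
(460, 270) [0.6344 0.1594 0.17  ]
(590, 271) [0.7244 0.1676 0.17  ]
(635, 282) [0.7592 0.1621 0.17  ]
(0.532, 0.198, 0.209) [319. 228.]
(0.535, 0.16, 0.209) [317. 292.]
(0.536, 0.144, 0.209) [316. 316.]
(0.609, 0.155, 0.19) [434. 290.]
```

Request:
{"api": "step_arm", "payload": {
  "moves": [
    [1,20,5,0,0,0,0],
    [1,50,5,0,0,0,0],
    [1,80,5,0,0,0,0],
    [1,110,5,0,0,0,0],
    [1,132,5,0,0,0,0],
    [1,132,5,0,0,0,0],
    [1,132,5,-12,0,0,0],
    [1,132,5,-24,0,0,0],
    [1,132,5,-30,0,0,0],
    [1,132,5,-30,0,0,0]
  ]
}}

```text
clock: 6.95
position: [0.6651, 0.185, 0.1659]
ee_rot: [0.671, 0.742, -0.001, -0.001]
ft_force: [-0.7, -0.7, -1.4]
grip_width: 0.103
grasp_force: 69.0
```

Request:
{"api": "step_arm", "payload": {
  "moves": [
    [1,0,0,-2,0,0,0],
    [1,0,0,-4,0,0,0],
    [1,0,0,-5,0,0,0],
    [1,0,0,-5,0,0,0]
  ]
}}

```text
clock: 7.35
position: [0.6665, 0.1848, 0.1624]
ee_rot: [0.671, 0.742, 0.0, 0.0]
ft_force: [0.4, -0.3, -1.4]
grip_width: 0.097
grasp_force: 69.0
```

Request:
{"api": "step_arm", "payload": {
  "moves": [
    [1,0,0,-1,0,0,0],
    [1,0,0,-2,0,0,0],
    [1,0,0,-3,0,0,0],
    [1,0,0,-3,0,0,0]
  ]
}}

```text
clock: 7.75
position: [0.6669, 0.1849, 0.1615]
ee_rot: [0.671, 0.742, 0.001, 0.0]
ft_force: [-5.4, -1.1, 11.9]
grip_width: 0.099
grasp_force: 70.9
```

Contact. Next I open partway and lift off.

Request:
{"api": "step_arm", "payload": {
  "moves": [
    [0.7,0,0,1,0,0,0],
    [0.6,0,0,1,0,0,0],
    [0.6,0,0,1,0,0,0],
    [0.6,0,0,1,0,0,0],
    [0.6,0,0,1,0,0,0],
    [0.6,0,0,25,0,0,0],
    [0.6,0,0,60,0,0,0],
    [0.3,-30,0,100,0,0,0],
    [0,-70,0,130,0,0,0],
    [0,-70,0,130,0,0,0]
  ]
}}

```text
clock: 8.75
position: [0.5954, 0.1855, 0.2954]
ee_rot: [0.67, 0.742, 0.004, 0.001]
ft_force: [1.0, -0.2, 0.3]
grip_width: 0.887
grasp_force: 0.0
```

```bash
python3 - <<'E'
from h import *
o=manip.get_obs();print(o['position'].round(4),R.from_quat(o['ee_rot']).as_matrix()[:,1].round(3),o['ft_force'].round(1))
I,K,M=cam('wrist');np.savez('w6.npz',I=I,K=K,M=M)
S,K,M=cam('scene');S=S[80:300,260:440]
cv2.imwrite('pics/w6.png',np.hstack([I,cv2.resize(S,None,fx=400/220,fy=400/220)])[:, 160:960])
E
```

```text
[0.5954 0.1855 0.2954] [0.995 0.101 0.007] [ 1.  -0.2  0.3]
```

View pics/w6.png

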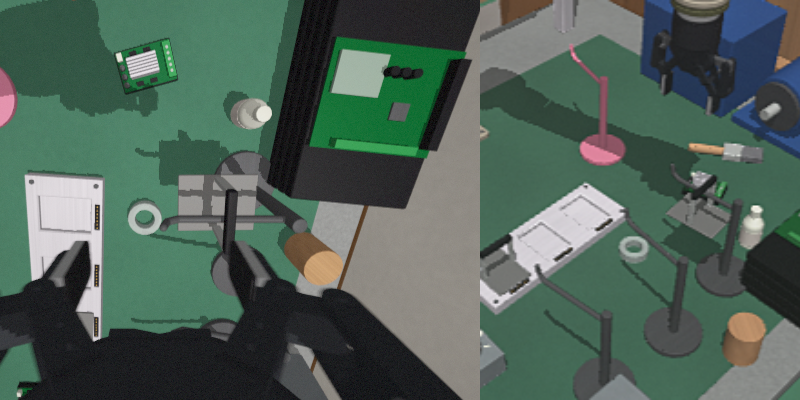

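Cover 1 hangs level on hook l: bar at (390,220), plate below. Next is cover 3.

```bash
python3 - <<'E'
from h import *
t=np.load('w3.npz');I,K,M=t['I'],t['K'],t['M']
r=bar((I.max(2)<60)&roi(I.shape,258,150,280,200),K,M,.09);print(r[0].round(4),r[1].round(3),r[3],r[4])
H=cv2.cvtColor(I,cv2.COLOR_BGR2HSV)
print('fix',rect(I,K,M,(H[...,1]<70)&(H[...,2]>90)&roi(I.shape,220,0,310,202),.02)[:2])
E
```

```text
[ 0.4583 -0.126 ] [ 0.015 -1.   ] ((458.4291687011719, -126.89933013916016), (10.931161880493164, 64.44577026367188), 1.173268437385559) [264 156   9  37 223]
fix (((455.5172119140625, -17.992218017578125), (122.88024139404297, 342.40625), 1.562185525894165), array([  226,     3,    81,   195, 11145], dtype=int32))
```

Request:
{"api": "step_arm", "payload": {
  "moves": [
    [0,-25,-35,0,0,0,-0.04],
    [0,-50,-75,0,0,0,-0.083],
    [0,-75,-115,0,0,0,-0.083],
    [0,-100,-158,-5,0,0,-0.083],
    [0,-120,-200,-15,0,0,-0.083],
    [0,-137,-245,-25,0,0,-0.083],
    [0,-137,-292,-35,0,0,-0.083],
    [0,-137,-292,-80,0,0,-0.083],
    [0,-137,-292,-130,0,0,-0.083],
    [0,-137,-292,-170,0,0,-0.083]
  ]
}}

```text
clock: 9.85
position: [0.4583, -0.1081, 0.1162]
ee_rot: [0.702, 0.712, -0.001, -0.0]
ft_force: [-0.4, 1.2, -0.1]
grip_width: 1.002
grasp_force: 0.0
```

```bash
python3 - <<'E'
from h import *
manip.camera('top');o=manip.get_obs();print(o['position'].round(4),R.from_quat(o['ee_rot']).as_matrix()[:,1].round(3))
I,K,M=cam('wrist');np.savez('w7.npz',I=I,K=K,M=M)
m=(I.max(2)<50)&roi(I.shape,270,120,375,325);r=bar(m,K,M,.092);print(r[0].round(4),r[1].round(3),r[3],r[4])
E
```

```text
[ 0.455  -0.1074  0.111 ] [ 1.     0.016 -0.01 ]
[ 0.4571 -0.1257] [ 0.003 -1.   ] ((457.2490539550781, -127.048583984375), (9.007465362548828, 69.0345458984375), 0.6458171606063843) [ 316  214   15   94 1234]
```

Request:
{"api": "step_arm", "payload": {
  "moves": [
    [0,0,0,0,0,0,0],
    [0,-1,0,-30,0,0,0],
    [0,-1,0,-57,0,0,0],
    [0,-1,0,-57,0,0,0],
    [1,-1,0,-57,0,0,0],
    [1,-1,0,-57,0,0,0],
    [1,-1,0,-57,0,0,0],
    [1,-1,0,-57,0,0,0],
    [1,-1,0,-57,0,0,0],
    [1,-1,0,-57,0,0,0]
  ]
}}

```text
clock: 10.95
position: [0.4587, -0.1072, 0.0627]
ee_rot: [0.701, 0.713, 0.0, 0.0]
ft_force: [-1.5, 0.6, 4.5]
grip_width: 0.102
grasp_force: 68.4
```

Request:
{"api": "step_arm", "payload": {
  "moves": [
    [1,0,0,30,0,0,0],
    [1,0,0,75,0,0,0],
    [1,0,-10,110,0,0,0.03],
    [1,5,-20,130,0,0,0.07],
    [1,30,-28,130,0,0,0.07],
    [1,60,-28,130,0,0,0.07],
    [1,80,-28,130,0,0,0.07],
    [1,80,-28,130,0,0,0.07],
    [1,80,-28,130,0,0,0.07]
  ]
}}

```text
clock: 11.85
position: [0.5379, -0.1355, 0.1917]
ee_rot: [0.676, 0.737, -0.001, -0.0]
ft_force: [-0.1, 0.2, -1.5]
grip_width: 0.103
grasp_force: 68.8
```

```bash
python3 - <<'E'
from h import *
o=manip.get_obs();print(o['position'].round(4),R.from_quat(o['ee_rot']).as_matrix()[:,1].round(3),o['ft_force'].round(1))
I,K,M=cam('wrist');np.savez('w8.npz',I=I,K=K,M=M);cv2.imwrite('pics/w8.png',I[120:,240:])
E
```

```text
[ 0.5379 -0.1355  0.1917] [ 0.996  0.087 -0.002] [-0.1  0.2 -1.5]
```

View pics/w8.png

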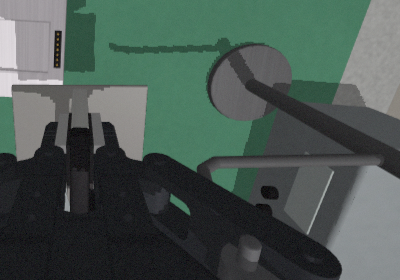

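Rod r shows in full-frame pixels from (455,282) to (610,278).

```bash
python3 - <<'E'
from h import *
t=np.load('w8.npz');K,M=t['K'],t['M']
for p in[(460,282),(540,279),(610,278)]:print(p,onz(K,M,p,.17).round(4))
E
```

```text
(460, 282) [ 0.6368 -0.163   0.17  ]
(540, 279) [ 0.6905 -0.156   0.17  ]
(610, 278) [ 0.7375 -0.1511  0.17  ]
```

Request:
{"api": "step_arm", "payload": {
  "moves": [
    [1,25,0,0,0,0,0],
    [1,55,0,0,0,0,0],
    [1,85,0,0,0,0,0],
    [1,115,0,0,0,0,0],
    [1,140,0,0,0,0,0],
    [1,140,0,0,0,0,0],
    [1,140,0,-12,0,0,0],
    [1,140,0,-24,0,0,0],
    [1,140,0,-32,0,0,0],
    [1,140,0,-32,0,0,0]
  ]
}}

```text
clock: 12.9
position: [0.6771, -0.1348, 0.1586]
ee_rot: [0.676, 0.737, -0.001, -0.001]
ft_force: [-0.3, 0.1, -1.1]
grip_width: 0.105
grasp_force: 68.9
```

Request:
{"api": "step_arm", "payload": {
  "moves": [
    [1,0,0,-2,0,0,0],
    [1,0,0,-4,0,0,0],
    [1,0,0,-5,0,0,0],
    [1,0,0,-5,0,0,0]
  ]
}}

```text
clock: 13.3
position: [0.6788, -0.1353, 0.1566]
ee_rot: [0.676, 0.737, 0.0, 0.0]
ft_force: [-3.0, 0.6, 5.1]
grip_width: 0.104
grasp_force: 69.9
```

Request:
{"api": "step_arm", "payload": {
  "moves": [
    [0.7,0,0,1,0,0,0],
    [0.6,0,0,1,0,0,0],
    [0.6,0,0,1,0,0,0],
    [0.6,0,0,1,0,0,0],
    [0.6,0,0,25,0,0,0],
    [0.6,0,0,60,0,0,0],
    [0.3,-30,0,100,0,0,0],
    [0,-70,-5,130,0,0,0.12],
    [0,-110,-10,140,0,0,0.25],
    [0,-150,-30,140,0,0,0.39]
  ]
}}

```text
clock: 14.3
position: [0.5282, -0.1642, 0.2969]
ee_rot: [0.517, 0.856, 0.001, 0.001]
ft_force: [0.0, -0.3, 1.4]
grip_width: 1.002
grasp_force: 0.0
```

Request:
{"api": "step_arm", "payload": {
  "moves": [
    [0,-35,-30,0,0,0,0.14],
    [0,-70,-60,0,0,0,0.28],
    [0,-100,-90,0,0,0,0.42],
    [0,-130,-120,-20,0,0,0.56],
    [0,-135,-145,-40,0,0,0.7],
    [0,-135,-155,-50,0,0,0.84],
    [0,-135,-155,-50,0,0,0.98],
    [0,-135,-155,-50,0,0,1.08],
    [0,-135,-155,-50,0,0,1.08],
    [0,-135,-155,-50,0,0,1.08]
  ]
}}

```text
clock: 15.3
position: [0.3934, -0.3203, 0.2454]
ee_rot: [0.009, 1.0, 0.0, 0.0]
ft_force: [0.1, 0.6, -0.5]
grip_width: 0.998
grasp_force: 0.0
```

```bash
python3 - <<'E'
from h import *
o=manip.get_obs();print(o['position'].round(4),R.from_quat(o['ee_rot']).as_matrix()[:,1].round(3),o['joint_pos'].round(2))
I,K,M=cam('wrist');np.savez('w9.npz',I=I,K=K,M=M)
S,_,_=cam('scene');S=S[160:320,260:400]
cv2.imwrite('pics/w9.png',np.hstack([I[:,100:550],cv2.resize(S,(350,400))]))
E
```

```text
[ 0.3934 -0.3203  0.2454] [0.017 1.    0.   ] [-0.23  0.05  0.87  1.78 -0.04  1.33  2.2 ]
```

View pics/w9.png

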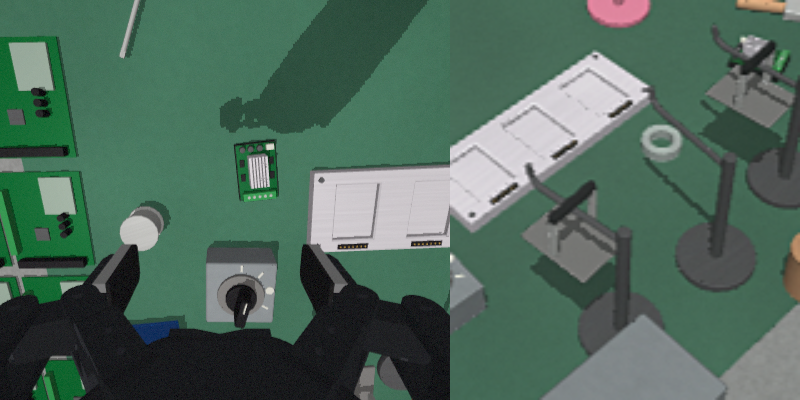

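Wrist view, full-frame pixels: the right module's heat sink is at (359,171), with its green strip at (360,196) on the +x side. The knob is at (340,297), its pointer toward +x, and the dot at (369,291). Both covers hang and all pockets are open.

```bash
cat >> h.py <<'E'
def module(I,K,M,b,zs=.038,zb=.014):
    H=cv2.cvtColor(I,cv2.COLOR_BGR2HSV);r=roi(I.shape,*b)
    s=(H[...,1]<60)&(H[...,2]>70)&r
    s=cv2.morphologyEx(s.astype(np.uint8),cv2.MORPH_CLOSE,np.ones((5,5)))
    a=rect(I,K,M,s,zs);ys,xs=np.nonzero(a[2])
    g=(H[...,0]>45)&(H[...,0]<75)&(H[...,1]>150)&(H[...,2]>120)&r
    q=rect(I,K,M,cv2.morphologyEx(g.astype(np.uint8),cv2.MORPH_CLOSE,np.ones((7,7))),.023);gy,gx=np.nonzero(q[2])
    print('sink',[np.round(v,1) for v in a[0]],'pix',xs.mean().round(1),ys.mean().round(1),'strip',[np.round(v,1) for v in q[0]],'pix',gx.mean().round(1),gy.mean().round(1))
    return (xs.mean(),ys.mean()),(gx.mean(),gy.mean())
E
python3 - <<'E'
from h import *
V={n:np.load(n+'.npz') for n in['w9','w3']}
P={}
for n,b in[('w9',(330,135,385,208)),('w3',(228,235,272,270))]:
    v=V[n];P[n]=module(v['I'],v['K'],v['M'],b)
print(tri([(V[n]['K'],V[n]['M'],P[n][0]) for n in V]))
v=V['w9'];cv2.imwrite('pics/mod.png',cv2.resize(v['I'][125:215,320:400],None,fx=5,fy=5))
E
```

```text
sink [array([ 386.8, -267.9]), array([55.8, 42.2]), np.float64(9.4)] pix 358.0 165.1 strip [array([ 430.4, -265. ]), array([ 9.9, 44.3]), np.float64(5.3)] pix 359.5 195.9
sink [array([ 395.9, -315.6]), array([38.1, 43.8]), np.float64(89.8)] pix 248.0 255.6 strip [array([ 429.4, -317.9]), array([10.3, 42. ]), np.float64(3.7)] pix 265.2 253.4
[ 0.39230699 -0.28419222  0.07379731]
```

View pics/mod.png

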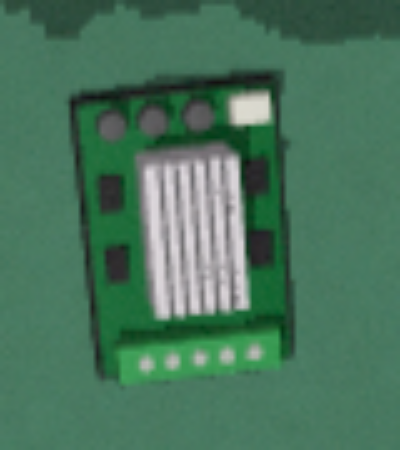

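The module has moved about 50 mm in y since w3, so this was the knock. It now has a yaw of about +5°. I'll go closer and remeasure with a brighter mask.

```bash
sed -i 's/(H\[...,1\]<60)&(H\[...,2\]>70)&r/(H[...,1]<60)\&(H[...,2]>140)\&r/; s/MORPH_CLOSE,np.ones((5,5))/MORPH_CLOSE,np.ones((3,3))/' h.py; python3 - <<'E'
from h import *
v=np.load('w9.npz');module(v['I'],v['K'],v['M'],(330,135,385,208))
E
```

```text
sink [array([ 393.9, -268.2]), array([41.1, 24.5]), np.float64(5.6)] pix 358.9 172.0 strip [array([ 430.4, -265. ]), array([ 9.9, 44.3]), np.float64(5.3)] pix 359.5 195.9
```

Request:
{"api": "step_arm", "payload": {
  "moves": [
    [0,0,25,-25,0,0,0.05],
    [0,0,53,-60,0,0,0.05],
    [0,0,53,-85,0,0,0.05],
    [0,0,53,-85,0,0,0.05],
    [0,0,53,-85,0,0,0.05]
  ]
}}

```text
clock: 15.9
position: [0.3935, -0.2678, 0.1611]
ee_rot: [-0.017, 1.0, -0.0, -0.0]
ft_force: [-1.0, 0.3, 0.1]
grip_width: 0.997
grasp_force: 0.0
```

```bash
python3 - <<'E'
from h import *
o=manip.get_obs();print(o['position'].round(4),R.from_quat(o['ee_rot']).as_matrix()[:,1].round(3),o['joint_pos'].round(2))
I,K,M=cam('wrist');np.savez('w10.npz',I=I,K=K,M=M)
v=np.load('w9.npz');p=proj(K,M,[.393,-.267,.02]).round().astype(int);print(p)
b=(p[0]-55,p[1]-75,p[0]+55,p[1]+75)
A=module(v['I'],v['K'],v['M'],(330,135,385,208));B=module(I,K,M,b)
for i in(0,1):print(tri([(v['K'],v['M'],A[i]),(K,M,B[i])]).round(4))
cv2.imwrite('pics/w10.png',I[max(0,b[1]):b[3],b[0]:b[2]])
E
```

```text
[ 0.3935 -0.2678  0.1611] [-0.035  0.999 -0.   ] [-0.28  0.04  0.82  1.97 -0.03  1.14  2.15]
[319 185]
sink [array([ 393.9, -268.2]), array([41.1, 24.5]), np.float64(5.6)] pix 358.9 172.0 strip [array([ 430.4, -265. ]), array([ 9.9, 44.3]), np.float64(5.3)] pix 359.5 195.9
sink [array([ 394. , -268.2]), array([40.6, 24.4]), np.float64(5.9)] pix 318.0 190.1 strip [array([ 430.6, -264.5]), array([10. , 45.1]), np.float64(5.6)] pix 320.7 219.3
[ 0.3936 -0.2682  0.0378]
[ 0.4308 -0.2642  0.0218]
```

Request:
{"api": "step_arm", "payload": {
  "moves": [
    [0,0,0,-30,0,0,0.063],
    [0,0,0,-70,0,0,0.063],
    [0,0,0,-105,0,0,0.063],
    [0,0,0,-130,0,0,0.063],
    [0,0,0,-141,0,0,0.063],
    [0,0,0,-141,0,0,0.063],
    [0.5,0,0,-141,0,0,0.063],
    [1,0,0,-141,0,0,0.063],
    [1,0,0,-141,0,0,0.063],
    [1,0,0,-141,0,0,0.063]
  ],
  "grip_force": 60
}}

```text
clock: 16.95
position: [0.394, -0.2673, 0.02]
ee_rot: [-0.05, 0.999, -0.0, 0.001]
ft_force: [0.6, -0.1, 0.1]
grip_width: 0.326
grasp_force: 0.0
```

Request:
{"api": "step_arm", "payload": {
  "moves": [
    [1,0,0,0,0,0,0],
    [1,0,0,0,0,0,0],
    [1,0,0,0,0,0,0]
  ]
}}

```text
clock: 17.25
position: [0.394, -0.2674, 0.0202]
ee_rot: [-0.05, 0.999, 0.0, 0.001]
ft_force: [-0.5, 0.7, 8.7]
grip_width: 0.272
grasp_force: 59.4
```

```bash
python3 - <<'E'
from h import *
for n in['w9','w10','w6']:
    v=np.load(n+'.npz');I,K,M=v['I'],v['K'],v['M']
    H=cv2.cvtColor(I,cv2.COLOR_BGR2HSV);m=(H[...,1]<70)&(H[...,2]>90)
    c=[proj(K,M,p).round().tolist() for p in[(.52,.155,.02),(.392,.155,.02),(.392,-.19,.02),(.52,-.19,.02)]];print(n,c)
v=np.load('w10.npz');cv2.imwrite('pics/w10b.png',np.vstack([cv2.resize(v['I'][150:290,380:620],(720,420))]))
E
```

```text
w9 [[642.0, 248.0], [672.0, 162.0], [415.0, 167.0], [408.0, 252.0]]
w10 [[665.0, 298.0], [712.0, 197.0], [392.0, 187.0], [380.0, 290.0]]
w6 [[268.0, 180.0], [185.0, 172.0], [192.0, 350.0], [260.0, 355.0]]
```

View pics/w10b.png

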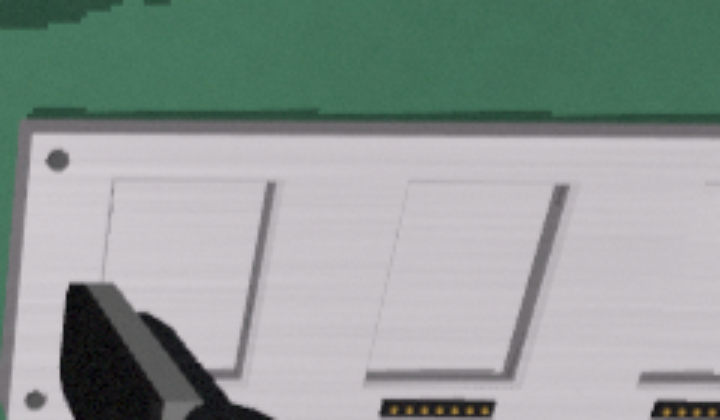

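Request:
{"api": "step_arm", "payload": {
  "moves": [
    [1,0,0,10,0,0,0],
    [1,0,0,30,0,0,0],
    [1,0,0,70,0,0,0],
    [1,10,10,110,0,0,-0.04],
    [1,10,10,140,0,0,-0.072],
    [1,10,10,140,0,0,-0.072],
    [1,10,10,140,0,0,-0.072]
  ]
}}

```text
clock: 17.95
position: [0.4036, -0.2571, 0.1597]
ee_rot: [-0.014, 1.0, 0.0, 0.001]
ft_force: [0.5, -0.7, -2.9]
grip_width: 0.265
grasp_force: 59.3
```

```bash
python3 - <<'E'
from h import *
v=np.load('w10.npz');K,M=v['K'],v['M'];f=np.array([.4552,-.018]);a=np.radians(1.54);u=np.array([[np.cos(a),np.sin(a)],[-np.sin(a),np.cos(a)]])
for n,c,z in[('corner TL',(32,132),.02),('p3 +y outer',(281,182),.02),('p3 +y outer low',(248,380),.02),('p3 -y thin',(113,181),.02),('p3 -y thin low',(104,282),.02),('p3 floor +y',(264,184),.012),('p2 -x,-y thin',(408,182),.02),('p2 -y thin low',(367,374),.02),('p2 +x inner bottom',(430,372),.012),('p2 +x outer',(430,385),.02),('p2 +y outer',(577,186),.02),('p2 floor +y',(554,187),.012),('hole',(57,160),.02)]:
    w=onz(K,M,(380+c[0]/3,150+c[1]/3),z)[:2];print(n,(w*1000).round(1),'fix frame',(u@(w-f)*1000).round(1))
# 4 hole centre in w1
v=np.load('w1.npz');I,K,M=v['I'],v['K'],v['M'];g=cv2.cvtColor(I,cv2.COLOR_BGR2GRAY)
H=[]
for sx in(-1,1):
  for sy in(-1,1):
    h=f+u.T@np.array([sx*.052,sy*.162]);p=proj(K,M,[*h,.02]).astype(int)
    w=g[p[1]-9:p[1]+10,p[0]-9:p[0]+10].astype(float)
    ww=g[p[1]-5:p[1]+6,p[0]-5:p[0]+6].astype(float);mm=np.clip(130-ww,0,None);yy,xx=np.mgrid[-5:6,-5:6]
    if mm.sum()>0:
        q=(p[0]+(mm*xx).sum()/mm.sum(),p[1]+(mm*yy).sum()/mm.sum());hw=onz(K,M,q,.02)[:2];H.append(hw);print(hw.round(4),(u@(hw-f)*1000).round(1))
print(np.mean(H,0))
E
```

```text
corner TL [ 400.2 -190.2] fix frame [ -59.6 -170.7]
p3 +y outer [416.1 -97.7] fix frame [-41.2 -78.6]
p3 +y outer low [498.6 -94.5] fix frame [ 41.3 -77.7]
p3 -y thin [ 417.7 -158.8] fix frame [ -41.2 -139.7]
p3 -y thin low [ 458.2 -156.7] fix frame [  -0.7 -138.7]
p3 floor +y [419.8 -99. ] fix frame [-37.5 -80.1]
p2 -x,-y thin [414.6 -51.5] fix frame [-41.5 -32.4]
p2 -y thin low [494.3 -48.4] fix frame [ 38.3 -31.5]
p2 +x inner bottom [497.5 -17.1] fix frame [42.3 -0.2]
p2 +x outer [498.4 -22.6] fix frame [43.1 -5.7]
p2 +y outer [414.1  10.4] fix frame [-40.4  29.4]
p2 floor +y [417.4   9.8] fix frame [-37.   28.8]
hole [ 410.4 -180.1] fix frame [ -49.1 -160.8]
[ 0.4041 -0.1833] [ -55.5 -163.9]
[0.3967 0.1409] [-54.2 160.4]
[ 0.5112 -0.1806] [  51.6 -164. ]
[0.5005 0.1432] [ 49.6 159.9]
[ 0.45312429 -0.01995163]
```

Request:
{"api": "step_arm", "payload": {
  "moves": [
    [1,15,40,0,0,0,0],
    [1,35,85,0,0,0,0],
    [1,51,130,-20,0,0,0],
    [1,51,130,-55,0,0,0],
    [1,51,130,-85,0,0,0],
    [1,51,130,-104,0,0,0],
    [1,51,130,-107,0,0,0],
    [1,51,130,-107,0,0,0],
    [1,51,130,-107,0,0,0]
  ]
}}

```text
clock: 18.85
position: [0.4547, -0.1276, 0.053]
ee_rot: [-0.013, 1.0, -0.0, 0.0]
ft_force: [0.3, 0.5, -1.2]
grip_width: 0.263
grasp_force: 59.3
```

Request:
{"api": "step_arm", "payload": {
  "moves": [
    [1,0,1,-4,0,0,0],
    [1,0,1,-8,0,0,0],
    [1,0,1,-12,0,0,0],
    [1,0,1,-15,0,0,0],
    [1,0,1,-18,0,0,0],
    [1,0,1,-18,0,0,0]
  ]
}}

```text
clock: 19.45
position: [0.455, -0.1273, 0.0345]
ee_rot: [-0.013, 1.0, -0.001, 0.001]
ft_force: [2.0, -5.9, 0.2]
grip_width: 0.262
grasp_force: 61.0
```

Request:
{"api": "step_arm", "payload": {
  "moves": [
    [1,0,-1,-1,0,0,0],
    [1,0,-1,-3,0,0,0],
    [1,0,-1,-4,0,0,0],
    [1,0,-1,-4,0,0,0]
  ]
}}

```text
clock: 19.85
position: [0.4548, -0.127, 0.0314]
ee_rot: [-0.014, 1.0, 0.001, -0.0]
ft_force: [-8.6, 1.1, 24.6]
grip_width: 0.265
grasp_force: 64.5
```

Request:
{"api": "step_arm", "payload": {
  "moves": [
    [0.5,0,0,2,0,0,0],
    [0.4,0,0,2,0,0,0],
    [0.4,0,0,2,0,0,0],
    [0.4,0,0,2,0,0,0],
    [0.4,0,0,25,0,0,0],
    [0.4,0,0,60,0,0,0],
    [0,0,0,110,0,0,0],
    [0,0,0,150,0,0,0],
    [0,0,0,150,0,0,0],
    [0,0,0,150,0,0,0]
  ]
}}

```text
clock: 20.85
position: [0.4548, -0.127, 0.1807]
ee_rot: [-0.014, 1.0, 0.0, 0.001]
ft_force: [-0.2, -0.2, -0.6]
grip_width: 0.999
grasp_force: 0.0
```

```bash
python3 - <<'E'
from h import *
o=manip.get_obs();print(o['position'].round(4),R.from_quat(o['ee_rot']).as_matrix()[:,1].round(3))
I,K,M=cam('wrist');np.savez('w11.npz',I=I,K=K,M=M)
p=proj(K,M,[.4584,-.1268,.03]).round().astype(int)
A=module(I,K,M,(p[0]-55,p[1]-75,p[0]+55,p[1]+75),.05,.024)
v=np.load('w2.npz');module(v['I'],v['K'],v['M'],(300,0,355,55))
v=np.load('w6.npz');module(v['I'],v['K'],v['M'],(270,35,340,98))
cv2.imwrite('pics/w11.png',I)
E
```

```text
[ 0.4548 -0.127   0.1807] [-0.028  1.     0.001]
sink [array([ 449.9, -126. ]), array([107.9, 113.6]), np.float64(1.5)] pix 314.1 185.1 strip [array([ 494.5, -124.6]), array([ 7.4, 45.4]), np.float64(1.5)] pix 319.4 215.0
sink [array([560.1, 320.7]), array([40.7, 25.8]), np.float64(19.7)] pix 325.5 25.0 strip [array([594.7, 333.2]), array([10. , 45.7]), np.float64(20.0)] pix 345.4 19.2
sink [array([560.6, 321.1]), array([40.4, 25.2]), np.float64(20.1)] pix 302.4 63.6 strip [array([585. , 328.8]), array([32.7, 48.9]), np.float64(19.9)] pix 326.7 63.3
```

View pics/w11.png

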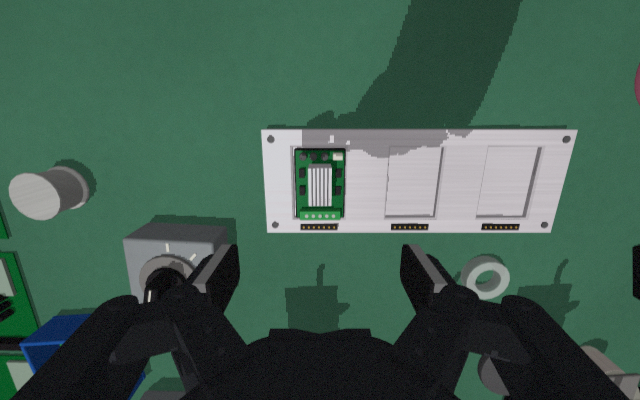

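Module 1 is seated in pocket 3, at (320,185). Module 2's sink is at about (0.5605, 0.321), yaw 20°. I'll fly over it and remeasure.

Request:
{"api": "step_arm", "payload": {
  "moves": [
    [0,0,40,30,0,0,0.04],
    [0,0,85,60,0,0,0.1],
    [0,0,135,80,0,0,0.16],
    [0,5,185,80,0,0,0.22],
    [0,20,230,80,0,0,0.28],
    [0,40,275,80,0,0,0.32],
    [0,60,320,80,0,0,0.32],
    [0,80,365,70,0,0,0.32],
    [0,95,410,40,0,0,0.32],
    [0,106,448,10,0,0,0.32]
  ]
}}

```text
clock: 21.9
position: [0.5586, 0.3157, 0.1928]
ee_rot: [-0.173, 0.985, -0.0, -0.001]
ft_force: [-0.4, -0.2, 0.6]
grip_width: 0.994
grasp_force: 0.0
```

Request:
{"api": "step_arm", "payload": {
  "moves": [
    [0,0,0,-20,0,0,0],
    [0,0,0,-20,0,0,0],
    [0,0,0,-20,0,0,0]
  ]
}}

```text
clock: 22.2
position: [0.5583, 0.3125, 0.1747]
ee_rot: [-0.172, 0.985, -0.001, -0.001]
ft_force: [-0.6, -1.4, 1.2]
grip_width: 0.999
grasp_force: 0.0
```

```bash
python3 - <<'E'
from h import *
o=manip.get_obs();print(o['position'].round(4),R.from_quat(o['ee_rot']).as_matrix()[:,1].round(3),o['joint_pos'].round(2))
I,K,M=cam('wrist');np.savez('w12.npz',I=I,K=K,M=M)
p=proj(K,M,[.5605,.321,.02]).round().astype(int)
A=module(I,K,M,(p[0]-45,p[1]-65,p[0]+45,p[1]+65))
v=np.load('w6.npz');B=module(v['I'],v['K'],v['M'],(270,35,340,98))
print(tri([(v['K'],v['M'],B[0]),(K,M,A[0])]))
E
```

```text
[0.5583 0.3125 0.1747] [-0.339  0.941 -0.001] [-0.87  0.41  0.38  1.51 -0.16  1.25  1.45]
sink [array([560.3, 321. ]), array([40.5, 24.1]), np.float64(20.8)] pix 325.8 190.8 strip [array([563.8, 320.9]), array([76.1, 47.5]), np.float64(20.3)] pix 314.8 197.9
sink [array([560.6, 321.1]), array([40.4, 25.2]), np.float64(20.1)] pix 302.4 63.6 strip [array([585. , 328.8]), array([32.7, 48.9]), np.float64(19.9)] pix 326.7 63.3
[0.5606091  0.32154904 0.03563261]
```

Request:
{"api": "step_arm", "payload": {
  "moves": [
    [0,0,0,-30,0,0,0.01],
    [0,0,0,-60,0,0,0.01],
    [0,0,0,-60,0,0,0.01],
    [0,0,0,-60,0,0,0.01]
  ]
}}

```text
clock: 22.65
position: [0.559, 0.3135, 0.1174]
ee_rot: [-0.177, 0.984, 0.0, 0.001]
ft_force: [-0.2, 0.4, 0.1]
grip_width: 0.998
grasp_force: 0.0
```

Request:
{"api": "step_arm", "payload": {
  "moves": [
    [0,1,8,-20,0,0,0],
    [0,1,8,-55,0,0,0],
    [0,1,8,-85,0,0,0],
    [0,1,8,-97,0,0,0],
    [0,1,8,-97,0,0,0],
    [1,1,8,-97,0,0,0],
    [1,1,8,-97,0,0,0],
    [1,1,8,-97,0,0,0],
    [1,1,8,-97,0,0,0],
    [1,1,8,-97,0,0,0]
  ]
}}

```text
clock: 23.65
position: [0.5599, 0.3223, 0.0196]
ee_rot: [-0.178, 0.984, 0.0, 0.001]
ft_force: [-1.1, -0.4, 6.6]
grip_width: 0.262
grasp_force: 60.3
```

Request:
{"api": "step_arm", "payload": {
  "moves": [
    [1,0,0,0,0,0,0],
    [1,0,0,0,0,0,0],
    [1,0,0,0,0,0,0]
  ]
}}

```text
clock: 23.95
position: [0.56, 0.3222, 0.0196]
ee_rot: [-0.178, 0.984, 0.0, 0.001]
ft_force: [-0.7, -1.5, 6.0]
grip_width: 0.268
grasp_force: 60.3
```

Request:
{"api": "step_arm", "payload": {
  "moves": [
    [1,0,0,10,0,0,0],
    [1,0,0,40,0,0,0],
    [1,-20,-10,80,0,0,0],
    [1,-50,-35,115,0,0,-0.08],
    [1,-80,-70,140,0,0,-0.16],
    [1,-108,-110,140,0,0,-0.24],
    [1,-108,-155,140,0,0,-0.331],
    [1,-108,-200,140,0,0,-0.331],
    [1,-108,-245,140,0,0,-0.331],
    [1,-108,-285,140,0,0,-0.331]
  ]
}}

```text
clock: 24.95
position: [0.4509, 0.0346, 0.1591]
ee_rot: [-0.013, 1.0, 0.001, 0.0]
ft_force: [0.1, -0.1, -1.1]
grip_width: 0.268
grasp_force: 59.3
```

Request:
{"api": "step_arm", "payload": {
  "moves": [
    [1,0,-35,-20,0,0,0],
    [1,0,-56,-50,0,0,0],
    [1,0,-56,-80,0,0,0],
    [1,0,-56,-80,0,0,0],
    [1,0,-56,-80,0,0,0]
  ]
}}

```text
clock: 25.45
position: [0.4513, -0.019, 0.0793]
ee_rot: [-0.013, 1.0, -0.0, -0.0]
ft_force: [-0.2, 1.0, -0.5]
grip_width: 0.265
grasp_force: 59.3
```

Request:
{"api": "step_arm", "payload": {
  "moves": [
    [1,0,0,-20,0,0,0],
    [1,0,0,-32,0,0,0],
    [1,0,0,-37,0,0,0],
    [1,0,0,-40,0,0,0],
    [1,0,0,-43,0,0,0],
    [1,0,0,-45,0,0,0],
    [1,0,0,-45,0,0,0]
  ]
}}

```text
clock: 26.15
position: [0.4514, -0.0191, 0.0337]
ee_rot: [-0.013, 1.0, 0.0, 0.0]
ft_force: [0.3, 0.3, -1.5]
grip_width: 0.267
grasp_force: 59.4
```

Inside the pocket with no contact force. Pressing home gently.

Request:
{"api": "step_arm", "payload": {
  "moves": [
    [1,0,0,-1,0,0,0],
    [1,0,0,-2,0,0,0],
    [1,0,0,-3,0,0,0],
    [1,0,0,-3,0,0,0]
  ]
}}

```text
clock: 26.55
position: [0.4515, -0.0191, 0.0315]
ee_rot: [-0.013, 1.0, 0.0, -0.0]
ft_force: [-8.2, 0.7, 17.7]
grip_width: 0.268
grasp_force: 61.8
```

Request:
{"api": "step_arm", "payload": {
  "moves": [
    [0.5,0,0,1,0,0,0],
    [0.4,0,0,1,0,0,0],
    [0.4,0,0,1,0,0,0],
    [0.4,0,0,1,0,0,0],
    [0.4,0,0,25,0,0,0],
    [0.4,0,0,70,0,0,0],
    [0,0,0,110,0,0,0],
    [0,0,-10,150,0,0,0],
    [0,0,-50,190,0,0,0],
    [0,10,-95,215,0,0,0]
  ]
}}

```text
clock: 27.55
position: [0.4601, -0.1068, 0.2436]
ee_rot: [-0.015, 1.0, 0.001, 0.001]
ft_force: [2.1, -0.7, -0.7]
grip_width: 1.003
grasp_force: 0.0
```

Request:
{"api": "step_arm", "payload": {
  "moves": [
    [0,10,-40,0,0,0,0],
    [0,20,-85,0,0,0,0],
    [0,30,-130,0,0,0,0],
    [0,40,-150,0,0,0,0],
    [0,40,-150,0,0,0,0],
    [0,40,-150,0,0,0,0]
  ]
}}

```text
clock: 28.15
position: [0.4996, -0.2569, 0.2407]
ee_rot: [-0.013, 1.0, -0.0, -0.001]
ft_force: [-0.6, 0.5, -0.5]
grip_width: 1.0
grasp_force: 0.0
```

```bash
python3 - <<'E'
from h import *
o=manip.get_obs();print(o['position'].round(4),R.from_quat(o['ee_rot']).as_matrix()[:,1].round(3),o['joint_pos'].round(2))
I,K,M=cam('wrist');np.savez('w13.npz',I=I,K=K,M=M)
S,_,_=cam('scene');S=S[170:270,230:350]
p=proj(K,M,[.56,-.285,.06]).round().astype(int);print(p)
c=I[p[1]-70:p[1]+70,p[0]-70:p[0]+70];print(p[0]-70,p[1]-70)
cv2.imwrite('pics/w13.png',np.hstack([cv2.resize(c,(420,420)),cv2.resize(S,(380,420))]))
E
```

```text
[ 0.4996 -0.2569  0.2407] [-0.025  1.    -0.   ] [-0.41  0.26  0.96  1.66 -0.22  1.34  2.18]
[295 224]
225 154
```

View pics/w13.png

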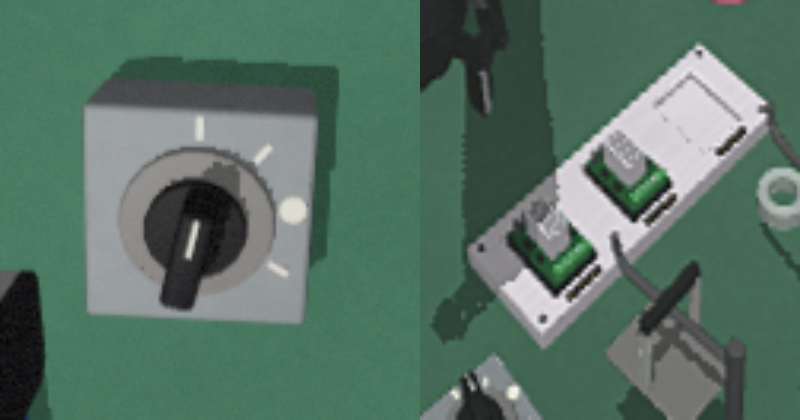

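The view shows modules in pockets 2 and 3. The knob's pointer line is on the near (-x) half, at about (189,240) in the crop, so the reading is about 0.2. The dot is at (292,210) and the 0 tick at (199,128).

```bash
python3 - <<'E'
from h import *
v=np.load('w13.npz');I,K,M=v['I'],v['K'],v['M'];H=cv2.cvtColor(I,cv2.COLOR_BGR2HSV)
m=((H[...,1]<60)&(H[...,2]>195)&roi(I.shape,250,185,335,255)).astype(np.uint8)
n,l,s,c=cv2.connectedComponentsWithStats(m)
for k in range(1,n):
    if s[k,4]>8: print(s[k],c[k].round(1),'z.05',(onz(K,M,c[k],.05)[:2]*1000).round(1),'z.094',(onz(K,M,c[k],.094)[:2]*1000).round(1))
cr=lambda x,y:(225+x/3,154+y/3)
C=[onz(K,M,cr(*p),.05)[:2] for p in[(87,104),(317,114),(302,322),(88,313)]];print('box',(np.array(C)*1000).round(1).tolist(),np.mean(C,0))
for p in[(197,220),(178,305),(190,257),(196,224)]:print(p,onz(K,M,cr(*p),.094).round(4))
w=np.load('w9.npz');print(tri([(K,M,cr(193,240)),(w['K'],w['M'],(343,312))]))
E
```

```text
[290 193   3   8  21] [291.  196.3] z.05 [ 527. -291.] z.094 [ 513.7 -286.6]
[310 202   6   6  15] [312.3 204.7] z.05 [ 537.5 -263.9] z.094 [ 522.7 -263.1]
[318 220   9   8  58] [322.1 223.5] z.05 [ 563.  -250.8] z.094 [ 544.9 -251.7]
[287 228   4  12  15] [288.6 233.6] z.05 [ 578.3 -294.5] z.094 [ 558.2 -289.6]
[315 241   6   5  13] [317.3 243.3] z.05 [ 591.5 -256.4] z.094 [ 569.6 -256.6]
box [[518.1, -337.2], [520.2, -241.2], [618.2, -244.5], [615.9, -341.2]] [ 0.56809369 -0.29102818]
(197, 220) [ 0.5504 -0.2872  0.094 ]
(178, 305) [ 0.5864 -0.2948  0.094 ]
(190, 257) [ 0.5658 -0.29    0.094 ]
(196, 224) [ 0.552  -0.2876  0.094 ]
[ 0.55847402 -0.29055082  0.09749685]
```

Request:
{"api": "step_arm", "payload": {
  "moves": [
    [0,25,-10,0,0,0,-0.1],
    [0,68,-34,0,0,0,-0.225],
    [0,68,-34,-30,0,0,-0.225],
    [0,68,-34,-70,0,0,-0.225],
    [0,68,-34,-110,0,0,-0.225],
    [0,68,-34,-150,0,0,-0.225],
    [0,68,-34,-172,0,0,-0.225],
    [0,68,-34,-172,0,0,-0.225],
    [0,68,-34,-172,0,0,-0.225]
  ]
}}

```text
clock: 29.15
position: [0.5684, -0.29, 0.0703]
ee_rot: [0.099, 0.995, 0.0, 0.0]
ft_force: [0.6, 0.1, -0.0]
grip_width: 1.001
grasp_force: 0.0
```

Request:
{"api": "step_arm", "payload": {
  "moves": [
    [0.5,0,0,0,0,0,0],
    [1,0,0,0,0,0,0],
    [1,0,0,0,0,0,0],
    [1,0,0,0,0,0,0],
    [1,0,0,0,0,0,0],
    [1,0,0,0,0,0,0],
    [1,0,0,0,0,0,0]
  ],
  "grip_force": 40
}}

```text
clock: 29.85
position: [0.5679, -0.293, 0.07]
ee_rot: [0.1, 0.995, -0.001, 0.001]
ft_force: [0.3, -6.0, 0.5]
grip_width: 0.149
grasp_force: 44.9
```

Request:
{"api": "step_arm", "payload": {
  "moves": [
    [1,0,-2,0,0,0,-0.1],
    [1,0,-2,0,0,0,-0.24],
    [1,0,-2,0,0,0,-0.38],
    [1,0,-2,0,0,0,-0.52],
    [1,0,-2,0,0,0,-0.66],
    [1,0,-2,0,0,0,-0.8],
    [1,0,-2,0,0,0,-0.94],
    [1,0,-2,0,0,0,-1.08],
    [1,0,-2,0,0,0,-1.22],
    [1,0,-2,0,0,0,-1.24]
  ]
}}

```text
clock: 30.85
position: [0.5692, -0.2921, 0.07]
ee_rot: [0.66, 0.751, 0.001, 0.001]
ft_force: [2.3, 4.0, 7.2]
grip_width: 0.153
grasp_force: 45.8
```

Request:
{"api": "step_arm", "payload": {
  "moves": [
    [1,0,0,0,0,0,0],
    [1,0,0,0,0,0,0]
  ]
}}

```text
clock: 31.05
position: [0.5692, -0.2921, 0.07]
ee_rot: [0.658, 0.753, 0.001, 0.001]
ft_force: [0.8, 3.3, 5.7]
grip_width: 0.15
grasp_force: 45.7
```

Request:
{"api": "step_arm", "payload": {
  "moves": [
    [0.6,0,0,0,0,0,0],
    [0.4,0,0,0,0,0,0],
    [0.4,0,0,0,0,0,0],
    [0.4,0,0,0,0,0,0],
    [0.4,0,0,35,0,0,0],
    [0.4,0,0,80,0,0,0],
    [0,-20,0,125,0,0,0],
    [0,-60,0,170,0,0,0],
    [0,-60,20,180,0,0,0],
    [0,-60,20,180,0,0,0]
  ]
}}

```text
clock: 32.05
position: [0.508, -0.2723, 0.2517]
ee_rot: [0.659, 0.752, 0.002, 0.001]
ft_force: [0.9, 0.1, 0.5]
grip_width: 0.999
grasp_force: 0.0
```

```bash
python3 - <<'E'
from h import *
manip.camera('top')
I,K,M=cam('wrist');np.savez('w14.npz',I=I,K=K,M=M)
p=proj(K,M,[.568,-.292,.06]).round().astype(int);print(p)
y0,x0=max(0,p[1]-60),p[0]-60;c=I[y0:y0+120,x0:x0+120];print(x0,y0,manip.get_obs()['position'])
cv2.imwrite('pics/w14.png',np.vstack([np.hstack([cv2.resize(c,(300,300)),cv2.resize(I[:240],(500,300),interpolation=cv2.INTER_AREA)]),cv2.resize(cam('scene')[0][130:280,220:440],(800,300))*1][:1]+[cv2.resize(cam('scene')[0][130:250,220:440],(800,300))]))
E
```

```text
[364 198]
304 138 [ 0.50840528 -0.27205028  0.24903445]
```

View pics/w14.png

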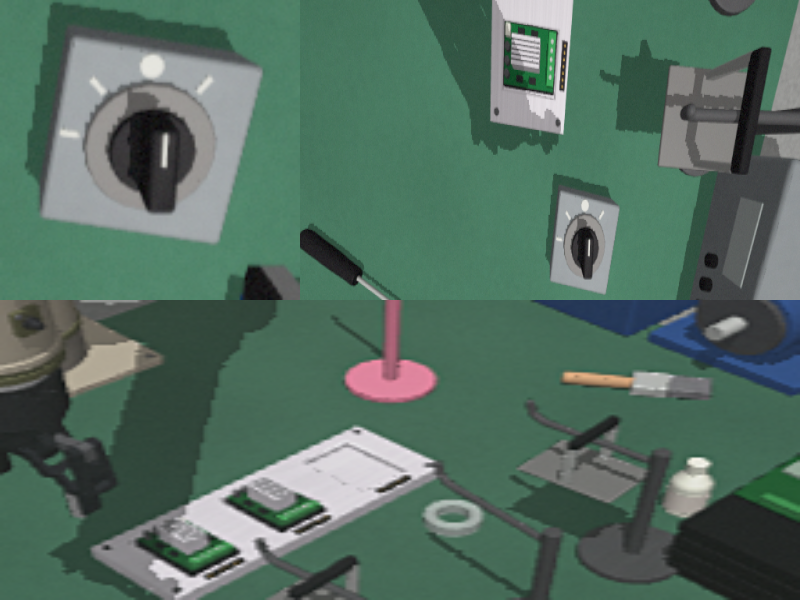

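```bash
python3 - <<'E'
from h import *
v=np.load('w14.npz');I,K,M=v['I'],v['K'],v['M'];H=cv2.cvtColor(I,cv2.COLOR_BGR2HSV)
m=((H[...,1]<60)&(H[...,2]>185)&roi(I.shape,310,150,400,215)).astype(np.uint8)
n,l,s,c=cv2.connectedComponentsWithStats(m)
for k in range(1,n):
    if s[k,4]>8:
        z=.094 if (c[k][1]>185 and c[k][0]>360) else .05
        ys,xs=np.nonzero(l==k);W=np.array([onz(K,M,p,z)[:2] for p in zip(xs,ys)]);u=np.linalg.svd(W-W.mean(0),full_matrices=False)[2][0]
        if u[1]<0:u=-u
        print(s[k],(W.mean(0)*1000).round(1),z,'angle',np.arctan2(u[1],-u[0]).round(3),'from centre',np.arctan2(W.mean(0)[1]+.292,.5685-W.mean(0)[0]).round(3))
E
```

```text
[360 160  10  10  77] [ 563.2 -250.8] 0.05 angle 0.067 from centre 1.444
[340 169   7   7  22] [ 537.8 -264.6] 0.05 angle 0.652 from centre 0.729
[383 168   6   8  24] [ 591.4 -256.9] 0.05 angle 2.046 from centre 2.148
[328 190   8   3  22] [ 527.3 -290.9] 0.05 angle 3.095 from centre 0.027
[369 192   2  13  22] [ 567.6 -281.9] 0.094 angle 1.428 from centre 1.479
```

The pointer is at 1.43 rad and the dot at 1.44, so they agree within measurement error. Both covers hang and both modules are seated.

```bash
python3 -c "
from workcell import manip
print(manip.hand_in())"
```

```text
the job is handed in; nothing more can be done
None
```

I handed the job in after about 32 s of robot time: both dust covers hang on the left and right hooks, both modules are seated in pockets 2 and 3 with their terminal strips at the pin end, and the knob points at the white dot; no score came back.

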